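# Index a ratchet turntable and lock it with its pin

### The arm

A 6-joint arm with a two-finger parallel gripper is mounted at the origin on the work surface. World frame = base frame: x ahead of the robot, y to its left, z up, the work surface at z = 0. Lengths are in mm, angles in rad, forces in N, time in s.
With the tool pointing down it reaches from about 350 to 975 mm from the base axis. Payload 4.9 kg.
Tool frame: the origin (TCP) lies midway between the tips of the shut fingers; the grasp point (between the pads) lies 19 mm behind it (ctrl.grip_point_offset is the distance from the TCP to the grasp point, in mm); z points along the fingers, y is the line along which they close (so a half turn about z gives the same grasp; the last joint's range is limited). The gripper opens to 85 mm and grips with 20 to 120 N. Pads are 22 mm wide; open, the fingers measure 114 mm over their backs; the gripper's body (76 mm by 85 mm) begins 54 mm behind the grasp point. The pads swing forward as they close: fully open they stand 13 mm farther back than shut.
Start: joints at [1.123, 0.053, 1.613, -0, 1.476, -0.119], TCP at [201.806, 591.503, 231.304] pointing down, gripper open.
Joint ranges: [-3.01, 3.01], [-1.01, 2.22], [0.06, 2.58], [-1.02, 4.17], [0.09, 2.62], [-3.14, 3.14]. Speed limits (rad/s): [2.57, 2.57, 3.14, 3.14, 3.14, 3.14].

### API

Orientations are given as a unit quaternion [w, x, y, z].
In Python, from workcell import ctrl gives the robot as it stands. The module is installed in compiled form; this text tells all that it offers.
- The arm moves only by the shell command python3 -m pendant 'ROWS' [FORCE]. ROWS is JSON, one flat list of numbers, 7 for each row, row after row: the shift along the tool's x, y, z in m, then the turn, a rotation vector about the tool's x, y, z in rad, then the closure, from 0 (fully open) to 1 (shut). A call has 1 to 5 rows; each row is the pose to reach, as a shift and turn from the pose commanded when the call began, along the tool's axes at that moment; what a row does not reach only later rows make up. A row lasts 1/12 s, in which the tool goes at most 41.7 mm and 7.16 degrees, less where a joint would pass 70% of its speed; a pose out of reach is approached as far as the arm can. A call with a gripper value outside its range is refused whole. The fingers move at their own pace and stop on an object; FORCE is the grip in N (left out, the last holds). Time passes only in rows, so rows that repeat a pose let the fingers close. It gives the time, the measured TCP pose, the force, the opening and the grip force at its end, in the units of the state.
- ctrl.get_obs(): the state, without advancing time (a new reading comes with each control period).
- ctrl.grab_frame(name): name is "side" or "top"; returns a dict with "img" (400x640x3 uint8, red, green, blue), "K" (3x3 intrinsics, pixels), "k1" (the pictures are not rectified: a ray, as slopes to the right and down, at radius r is drawn at 1 + k1 r^2 times it, then the intrinsics apply), "R" (3x3) and "t" (3): a world point X has camera coordinates R X + t. Camera axes: x right, y down, z forward; pixel columns grow to the right and rows downward; lengths in mm; the calibration is good to about 2 mm. A picture is of the moment at which its call begins. There is no depth.
- ctrl.sign_off(): hands the job in; it is judged then, once.
Trained networks look in the newest picture that a camera, given by its name, has taken for a name from the list of things; names that differ only in an ending like _2 or _b are one class to them, and where a whole thing is asked for, a point or a joint stands for the part that bears it (a point fixed in the world has none). Each returns a list of dicts, best first, with "score" (0 to 1); they miss things now and then, are a little off and sometimes report something else, mostly with a low value. They report only what shows in the picture. A call takes as long as a camera call.
- ctrl.spot_in(thing, camera): "point" ([column, row] in pixels, amid what is visible of it).
- ctrl.cut_out(thing, camera): "region" (400x640 bool, what is visible of it) and "point" ([column, row] in pixels, amid what is visible of it).
- ctrl.spot_point(thing, camera): "point" ([column, row] in pixels: a listed point, or the origin of a listed thing).
The state is a dict: "clock": time; "joints": joint angles; "qd": joint speeds; "tau": joint torques, N m; "tcp_pos": TCP position; "ee_rot": TCP orientation; "force": force on the tool from outside, world axes, zero at the start; "moment": the same for the moment, N m; "grip_width": finger opening in mm; "grip_force": force on a finger pad.
Only numpy, scipy, OpenCV 4.12 (cv2) and the standard library are available. Lean on these libraries where they do the work, as an engineer would, in place of code of your own. Each camera call takes 0.05 s, during which the arm holds its last target. There are 200 camera calls.

### The job

Clear the offcuts lying around the lever of the ratchet turntable into the scrap tray first. Then pump the lever with full strokes, one tooth at a time, until the hole in the turntable's lug stands in line with the holes of the clevis, and push the locking pin down through all three holes until its collar rests on the clevis. Turn the table only by its lever, never by hand, do not pump past the clevis (it cannot turn back), and leave the jar, the carton and the mug where they stand.

Things in the scene. Friction and masses are not known exactly. Their poses are not given: they have to be found in the camera images.
- base: Green base of the ratchet turntable, screwed down, a disc of 216 mm diameter and 10 mm high. Origin on the bench under the turntable's vertical axis; z up. In its frame the clevis lies towards +y (hole centre at y = 125 mm, x = 0), the lever towards -y. A passive holding pawl sits low at the rim on its -x side and stops the table from turning back
- turntable: The turntable: aluminium disc, 160 mm diameter, top 54 mm above the bench, one lug out to 150 mm radius, a bolted pipe stub in the middle (68 mm diameter, top 116 mm up). Origin on the axis at bench height, x towards the lug. Below: 12 ratchet pins, 30 deg apart. Pawls let it turn only counter-clockwise seen from above; stiff, it stays where left. Not to be pushed by hand
- lug_hole (a point): Centre of the 22 mm hole in the turntable's lug, 125 mm from the axis, at the lug's upper face (54 mm above the bench; lug 14 mm thick). At the start 95 to 166 degrees clockwise of the clevis hole, between teeth; every full stroke brings it to a whole multiple of 30 degrees from the clevis hole
- clevis_hole (a point): Centre of the 22 mm hole in the clevis's upper cheek, at its upper face, 76 mm above the bench. Cheeks 56 mm square, upper one from 60 to 76 mm, lower one from 14 to 32 mm above the bench with the same hole; joined by a wall on the side away from the axis. The lug swings in between them. Axes as base
- lever (a joint): Lever angle about the turntable axis (rad), counter-clockwise from above positive: 0 at its rear stop (pointing 108 deg clockwise of the base's +x), 0.663 at its front stop. Stays where left; about 6 N at the grip drives it forward, its pawl taking the table along by one tooth; backward, about 1 N, the pawl clicks over and the table stays. A full stroke: rear stop to front stop
- lever_grip (a point): Grip point of the lever: on the axis of its upright black round post (28 mm diameter, from 18 to 80 mm above the bench), 60 mm above the bench, 210 mm from the turntable's axis. The arm below is a flat bar, 28 mm wide, 9 to 19 mm above the bench
- lock_pin: Locking pin, steel, upright in its stand: shaft 18 mm diameter with a tapered tip, 66 mm long from tip to collar; collar 36 mm diameter, 66 to 72 mm above the tip; dark round grip above it, 28 mm diameter, 72 to 120 mm above the tip. Origin at the tip, z along the pin towards the grip
- pin_tip (a point): Tip of the locking pin (the origin of lock_pin)
- pin_stand: Wooden block 70 x 70 x 74 mm with a 22 mm hole in which the pin stands at the start, collar on the block. Fixed. Origin: centre of its underside
- tray_in (a point): Centre of the inner floor of the steel scrap tray, 5 mm above the bench; tray 260 mm (x) by 180 mm (y) outside, 55 mm high, walls and floor 5 mm, fixed. Axes x along the tray's length, y across
- tube: Offcut of square steel tube, 100 mm long (x), 36 x 36 mm, lying down. Three or all four of the offcuts are present, lying around the lever, lengthwise about along it. Origin: centre of its underside, z up
- channel: Offcut of steel channel (U section), 90 mm long (x), 42 mm wide (y), 38 mm high, legs up, 6 mm thick. Origin: centre of its underside
- bar: Stub of solid square steel bar, 110 mm long (x), 28 x 28 mm. Origin: centre of its underside
- block: Timber packing block, 95 mm long (x), 40 x 40 mm. Origin: centre of its underside
- jar: Bystander: squat glass jar with a steel lid, 90 mm diameter, 75 mm high, beyond the work. Origin: centre of its underside
- carton: Bystander: cardboard carton 80 x 100 x 60 mm. Origin: centre of its underside
- mug: Bystander: white mug, 80 mm diameter, 95 mm high. Origin: centre of its underside

How it is judged (in metres and radians):
On the way, in this order (a step that is already met when the one before it is completed fails the run):
1. all offcuts that are present lie in the scrap tray (x of tube in the frame of tray_in between -0.12 and 0.12 m and y of tube in the frame of tray_in between -0.085 and 0.085 m and z of each of tube, channel, bar, block in the frame of tray_in below 0.075 m and x of channel in the frame of tray_in between -0.12 and 0.12 m and y of channel in the frame of tray_in between -0.085 and 0.085 m and x of bar in the frame of tray_in between -0.12 and 0.12 m and y of bar in the frame of tray_in between -0.085 and 0.085 m and x of block in the frame of tray_in between -0.12 and 0.12 m and y of block in the frame of tray_in between -0.085 and 0.085 m), for 0.2 s.
2. the lug hole has been brought in line with the clevis holes (horizontal distance between lug_hole and clevis_hole below 0.004 m and angular speed of turntable below 0.05 rad/s), for 0.2 s.
3. the pin is pushed home through clevis and lug (z of pin_tip in the frame of clevis_hole below -0.06 m and horizontal distance between pin_tip and clevis_hole below 0.006 m and angle between lock_pin's own z axis and vertical below 0.1 rad and horizontal distance between lug_hole and clevis_hole below 0.004 m), for 0.2 s.
At the end, for the whole second after the job is handed in: All present offcuts lie in the tray; lug hole within 4 mm of the clevis hole seen from above; pin upright (0.1 rad), its tip within 6 mm of the hole's axis and at least 60 mm below the clevis's upper face (collar within 6 mm of it), released and at rest (all of step 1 and all of step 3 and linear speed of lock_pin below 0.02 m/s); the robot touches nothing.
It fails at once if the turntable is pushed by hand instead of by its lever (robot on the turntable with more than 3 N) (contact force between any of the fingers, the arm and turntable above 3 N).
It fails at once if a bystander is moved by more than 40 mm (distance of any of jar, carton, mug from where it was at the start of the episode above 0.04 m).
Of tube, channel, bar, block only 3 to 4 are there at a start; the rules pass over those that are not, and their reading is None.
At some moment in a run one of tube, channel, bar, block may be knocked a few centimetres aside while the robot is not near it.
It also fails if it takes over 208 s, if anything falls off the work surface, if the arm or the gripper's body presses on something with over 40 N, if the wrist force passes 120 N, or if a joint passes its speed limit or range.

## Working session

There is one attempt and no reset: what is moved stays moved. The work goes in short steps, Python scripts to look and compute and a shell command to move; the robot and the scene stay as the last step left them, time stands still between calls to the robot, and variables do not carry over. Pictures are saved under pics/ and viewed, at most 14 in all, crops included, and the job is handed in when it is done.

```bash
mkdir -p pics
cat > h.py <<'E'
import numpy as np, cv2
from workcell import ctrl
from scipy.spatial.transform import Rotation as Ro
np.set_printoptions(precision=1,suppress=True)
def undist(f,p):
    K=np.array(f["K"]);d=np.array([(p[0]-K[0,2])/K[0,0],(p[1]-K[1,2])/K[1,1]])
    s=d.copy()
    for _ in range(20): s=d/(1+f["k1"]*(s@s))
    return s
def toz(f,p,z):
    s=undist(f,p);R=np.array(f["R"]);t=np.array(f["t"]).ravel()
    d=R.T@np.array([s[0],s[1],1]);c=-R.T@t
    return c+d*(z-c[2])/d[2]
def proj(f,X):
    R=np.array(f["R"]);t=np.array(f["t"]).ravel();K=np.array(f["K"])
    c=R@np.array(X,float)+t;s=c[:2]/c[2];s=s*(1+f["k1"]*(s@s))
    return np.array([K[0,0]*s[0]+K[0,2],K[1,1]*s[1]+K[1,2]])
def tri(f1,p1,f2,p2):
    A=[];b=[]
    for f,p in((f1,p1),(f2,p2)):
        s=undist(f,p);R=np.array(f["R"]);t=np.array(f["t"]).ravel()
        for i in(0,1):
            A.append(R[i]-s[i]*R[2]);b.append(s[i]*t[2]-t[i])
    return np.linalg.lstsq(np.array(A),np.array(b),rcond=None)[0]
def save(f,n): cv2.imwrite("pics/"+n,f["img"][:,:,::-1])
def state():
    o=ctrl.get_obs();print("t",o["clock"],"tcp",np.array(o["tcp_pos"]),"w",o["grip_width"],"gf",o["grip_force"],"F",np.array(o["force"]))
    return o
def delta(target,yaw_y=None):
    """tool-frame shift (m) to target TCP (mm)"""
    o=ctrl.get_obs();q=o["ee_rot"];R=Ro.from_quat([q[1],q[2],q[3],q[0]]).as_matrix()
    return R.T@(np.array(target)-o["tcp_pos"])/1000,R
E
python3 - <<'E'
from h import *
T=ctrl.grab_frame("top");S=ctrl.grab_frame("side");save(T,"t0.png");save(S,"s0.png")
o=state();print(np.array(o["ee_rot"]).round(3), [round(float(x),3) for x in o["ee_rot"]])
for f,n in((T,"top"),(S,"side")):
    print(n,-np.array(f["R"]).T@np.array(f["t"]).ravel(),f["K"][0][0])
zs=dict(lug_hole=54,clevis_hole=76,lever_grip=60,pin_tip=8,tray_in=5,base=0,turntable=0,pin_stand=0,tube=0,channel=0,bar=0,block=0,jar=0,carton=0,mug=0)
for k,z in zs.items():
    r=[]
    for f,n in((T,"top"),(S,"side")):
        l=ctrl.spot_point(k,n)
        r.append(l[0] if l else None)
    print(k,*[(round(a["score"],2),np.array(a["point"]),toz(f,a["point"],z)[:2]) if a else None for a,f in zip(r,(T,S))], tri(T,r[0]["point"],S,r[1]["point"]) if all(r) else "")
E
```

```text
t 0.1 tcp [201.5 591.  230.2] w 85.43323331447132 gf 0.0 F [0.5 0.1 0.5]
[-0.   0.2  1.  -0. ] [-0.0, 0.164, 0.987, -0.001]
top [ 445.6   57.6 1125.8] 417.39243166126175
side [ 113.2 -961.1 1246.3] 509.5430333121779
lug_hole (0.68, array([313.1, 196.5]), array([611.7,  72.4])) (0.86, array([316.8, 199.9]), array([631.8,  80.7])) [617.4  69.7  68.3]
clevis_hole (0.58, array([234.1, 226.4]), array([526.1, 268.6])) (0.82, array([265.4, 167.9]), array([534.8, 278.4])) [527.6 265.3  89.1]
lever_grip (0.87, array([363. , 256.5]), array([460.7, -59. ])) (0.79, array([286. , 242.8]), array([465.4, -43.1])) [460.3 -56.9  77.9]
pin_tip None None 
tray_in (0.63, array([486.4, 235. ]), array([ 527.3, -402.6])) (0.84, array([366.3, 339.2]), array([ 535. , -405.4])) [ 531.2 -404.3    4.3]
base (0.81, array([282.5, 234.8]), array([513.4, 152.2])) (0.35, array([365.8, 200.2]), array([803.6,  50.2])) [630.7  62.   88.6]
turntable (0.61, array([281.5, 228.9]), array([529.2, 155.5])) (0.95, array([277.8, 207.4]), array([522.4, 156.4])) [526.  156.6  -1.1]
pin_stand (0.85, array([204.1, 256.3]), array([449.2, 360. ])) (0.86, array([237.2, 176.2]), array([455. , 364.2])) [451.1 357.5   7. ]
tube (0.72, array([367.3, 231.5]), array([528.9, -76.2])) (0.79, array([311.5, 254.5]), array([534.1, -75.3])) [530.9 -76.6   2.6]
channel (0.59, array([366.3, 231.2]), array([529.6, -73.5])) None 
bar (0.84, array([418.5, 243.2]), array([ 500.9, -215.7])) (0.91, array([319.2, 292. ]), array([ 492.6, -209.3])) [ 496.  -213.     4.4]
block (0.89, array([414. , 216.3]), array([ 573.7, -203.6])) (0.98, array([345.2, 284.5]), array([ 572.6, -220.9])) [ 577.8 -208.8  -19.6]
jar (0.7, array([320.7, 136. ]), array([792. ,  57.4])) None 
carton None (0.9, array([411.2, 275.7]), array([ 763.4, -283.7])) 
mug (0.75, array([170.6, 186. ]), array([637.4, 466.7])) (0.62, array([273.4, 145.8]), array([638.1, 461.1])) [639.7 468.8  -6.5]
```

View pics/t0.png

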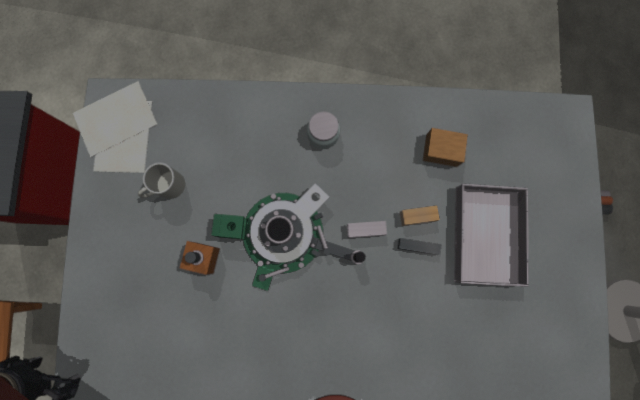

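View pics/s0.png

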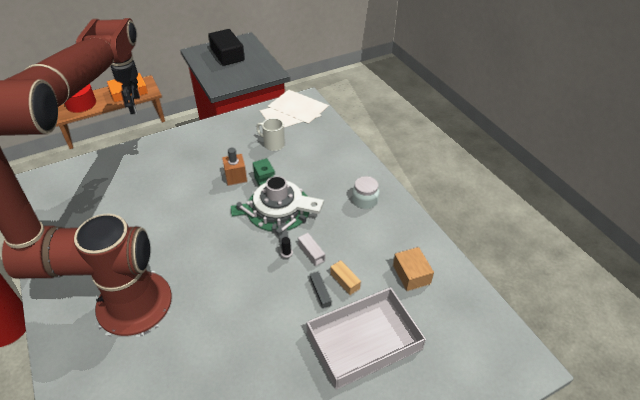

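The top view shows three offcuts: tube (367,230), block (420,215) and bar (419,246). The tray is at (492,235), the lever post at (359,256), the lug at (316,197), the clevis at (231,226) and the pin stand at (198,258). There is no channel. Next I'll fit simple models to the network masks for accurate poses.

```bash
cat > fit.py <<'E'
from h import *
from scipy.optimize import minimize
def box(l,w,z0,z1,cx=0,cy=0): return [[cx+a*l/2,cy+b*w/2,z] for a in(-1,1) for b in(-1,1) for z in(z0,z1)]
def cyl(r,z0,z1,cx=0,cy=0): return [[cx+r*np.cos(a),cy+r*np.sin(a),z] for a in np.linspace(0,6.283,32) for z in(z0,z1)]
M=dict(tube=[box(100,36,0,36)],bar=[box(110,28,0,28)],block=[box(95,40,0,40)],channel=[box(90,42,0,38)],
 pin_stand=[box(70,70,0,74)],lever_grip=[cyl(14,18,80)],lock_pin=[cyl(18,74,80),cyl(14,80,128)],
 turntable=[cyl(80,40,54),cyl(34,54,116),box(100,44,40,54,100,0)],tray=[box(260,180,0,55)])
def render(f,parts,p):
    m=np.zeros((1600,2560),np.uint8);c,s=np.cos(p[2]),np.sin(p[2])
    for P in parts:
        pts=np.array([proj(f,[p[0]+c*x-s*y,p[1]+s*x+c*y,z]) for x,y,z in P])
        h=cv2.convexHull(np.round((pts+.5)*4).astype(np.int32));cv2.fillConvexPoly(m,h,1)
    return cv2.resize(m.astype(np.float32),(640,400),interpolation=cv2.INTER_AREA)
def fit(name,frames,x0,thing=None,rot=True):
    ms=[]
    for n,f in frames.items():
        l=ctrl.cut_out(thing or name,n)
        l=[a for a in l if a["score"]>.3]
        if l: ms.append((f,n,l[0]["region"].astype(np.float32),l[0]["score"]))
    def run(ms,x0):
        def cost(v):
            p=[x0[0]+v[0],x0[1]+v[1],x0[2]+v[2]/60 if rot else 0];c=0
            for f,n,m,_ in ms:
                r=render(f,M[name],p);c+=1-np.minimum(r,m).sum()/np.maximum(r,m).sum()
            return c/len(ms)
        b=minimize(cost,[0,0,0],method="Nelder-Mead",options=dict(initial_simplex=[[0,0,0],[12,0,0],[0,12,0],[0,0,12]],maxfev=120,xatol=.2,fatol=1e-4))
        return np.array([x0[0]+b.x[0],x0[1]+b.x[1],x0[2]+b.x[2]/60]),b.fun
    for m in ms if len(ms)>1 else []:
        p,c=run([m],x0);print("  ",name,m[1],round(m[3],2),p[:2],"yaw %.3f"%p[2],"cost %.3f"%c)
    if not ms: print(name,"none");return None
    p,c=run(ms,x0);print(name,p[:2],"yaw %.3f"%p[2],"cost %.3f"%c,len(ms),flush=True);return p
def frames(): return {n:ctrl.grab_frame(n) for n in("top","side")}
E
python3 - <<'E'
from fit import *
F=frames()
fit("tube",F,[530,-76,1.5]);fit("bar",F,[497,-213,1.6]);fit("block",F,[575,-206,1.5])
fit("pin_stand",F,[450,360,0.1]);fit("lock_pin",F,[450,360,0],rot=False)
fit("lever_grip",F,[461,-52,0],rot=False)
fit("turntable",F,[526,153,-.76]);fit("tray",F,[530,-404,0],thing="tray_in")
fit("channel",F,[530,-76,1.5])
E
```

```text
tube top 0.8 [534.5 -71.5] yaw 1.665 cost 0.062
   tube side 0.68 [535.2 -65.8] yaw 1.668 cost 0.048
tube [534.7 -70. ] yaw 1.664 cost 0.076 2
   bar top 0.7 [ 492.6 -212.4] yaw 1.439 cost 0.061
   bar side 0.56 [ 493.8 -206.4] yaw 1.449 cost 0.101
bar [ 492.9 -210.7] yaw 1.438 cost 0.093 2
   block top 0.57 [ 574.5 -210.9] yaw 1.722 cost 0.055
   block side 0.94 [ 574.4 -209.8] yaw 1.731 cost 0.057
block [ 574.6 -210.7] yaw 1.724 cost 0.058 2
   pin_stand top 0.72 [447.1 361.5] yaw -0.192 cost 0.242
   pin_stand side 0.92 [448.1 362.5] yaw -0.209 cost 0.197
pin_stand [447.2 361.5] yaw -0.194 cost 0.222 2
   lock_pin top 0.72 [445.5 360.2] yaw 0.078 cost 0.074
   lock_pin side 0.48 [448.  361.4] yaw 0.144 cost 0.089
lock_pin [446.  359.8] yaw 0.026 cost 0.111 2
   lever_grip top 0.68 [460.1 -47.8] yaw 0.090 cost 0.780
   lever_grip side 0.57 [459.5 -46.2] yaw 0.124 cost 0.521
lever_grip [459.9 -45.3] yaw 0.092 cost 0.651 2
   turntable top 0.84 [519.8 151.2] yaw -0.738 cost 0.077
   turntable side 0.66 [526. 153.] yaw -0.760 cost 1.000
turntable [519.8 151.2] yaw -0.738 cost 0.539 2
   tray top 0.94 [ 526.7 -404.4] yaw -0.035 cost 0.023
   tray side 0.96 [ 528.1 -402.4] yaw -0.038 cost 0.020
tray [ 527.  -403.4] yaw -0.039 cost 0.025 2
channel none
```

```bash
python3 -m pendant '[-0.15,-0.133,0,0,0,0.625,0.3, -0.15,-0.133,0,0,0,0.625,0.3, -0.15,-0.133,0,0,0,0.625,0.3, -0.15,-0.133,0,0,0,0.625,0.3, -0.15,-0.133,0,0,0,0.625,0.3]' 60
python3 -m pendant '[-0.2,-0.0085,0,0,0,0.616,0.3, -0.2,-0.0085,0,0,0,0.616,0.3, -0.2,-0.0085,0,0,0,0.616,0.3, -0.2,-0.0085,0,0,0,0.616,0.3, -0.2,-0.0085,0,0,0,0.616,0.3]'
python3 - <<'E'
from h import *
print(state()["joints"]);d,R=delta([534.7,-70,150]);print(d*1000);print(R)
E
```

```text
clock: 3.02
tcp_pos: [301.6, 415.1, 231.3]
ee_rot: [0.0, 0.462, 0.887, 0.0]
force: [0.2, 0.5, 0.2]
grip_width: 60.0
grip_force: 0.0
clock: 3.43
tcp_pos: [410.7, 246.8, 231.6]
ee_rot: [0.0, 0.709, 0.705, 0.0]
force: [-0.2, -0.1, 0.3]
grip_width: 59.9
grip_force: 0.0
t 3.4333 tcp [410.7 246.8 231.6] w 59.895830730476646 gf 0.0 F [-0.2 -0.1  0.3]
[ 0.4 -0.3  1.9 -0.   1.5  0.4]
[-316.   125.9   81.8]
[[ 0.  1.  0.]
 [ 1. -0. -0.]
 [-0.  0. -1.]]
```

```bash
python3 -m pendant '[-0.19,0.08,0,0,0,0,0.3, -0.19,0.08,0,0,0,0,0.3, -0.19,0.08,0,0,0,0,0.3, -0.19,0.08,0,0,0,0,0.3, -0.19,0.08,0,0,0,0,0.3]' | head -2
python3 -m pendant '[-0.126,0.046,0.08,0,0,-0.1,0.3, -0.126,0.046,0.08,0,0,-0.1,0.3, -0.126,0.046,0.08,0,0,-0.1,0.3, -0.126,0.046,0.08,0,0,-0.1,0.3, -0.126,0.046,0.08,0,0,-0.1,0.3]'
python3 - <<'E'
from h import *
d,R=delta([534.7,-70,7]);print(d*1000);print(R)
E
```

```text
clock: 3.85
tcp_pos: [490.3, 57.0, 231.7]
clock: 4.27
tcp_pos: [534.6, -70.4, 147.1]
ee_rot: [-0.002, 0.672, 0.74, -0.002]
force: [-1.2, 0.3, -1.1]
grip_width: 59.7
grip_force: 0.0
[  0.3   0.9 140.1]
[[-0.1  1.  -0. ]
 [ 1.   0.1  0. ]
 [ 0.  -0.  -1. ]]
```

```bash
python3 -m pendant '[0,0,0.12,0,0,0,0.3, 0,0,0.12,0,0,0,0.3, 0,0,0.12,0,0,0,0.3, 0,0,0.143,0,0,0,0.3, 0,0,0.143,0,0,0,0.3]'
python3 -m pendant '[0,0,0,0,0,0,0.8, 0,0,0,0,0,0,0.8, 0,0,0,0,0,0,0.8, 0,0,0,0,0,0,0.8, 0,0,0,0,0,0,0.8]' 80
python3 -m pendant '[0,0,-0.15,0,0,0,0.8, 0,0,-0.15,0,0,0,0.8, 0,0,-0.15,0,0,0,0.8, 0,0,-0.15,0,0,0,0.8, 0,0,-0.15,0,0,0,0.8]'
python3 - <<'E'
from h import *
d,R=delta([462,-403,155]);print(d*1000);print(R)
E
```

```text
clock: 4.68
tcp_pos: [531.1, -65.2, 2.6]
ee_rot: [-0.005, 0.67, 0.742, -0.003]
force: [-0.7, 0.2, -0.8]
grip_width: 59.5
grip_force: 0.0
clock: 5.1
tcp_pos: [537.9, -67.0, 10.8]
ee_rot: [0.002, 0.67, 0.742, 0.001]
force: [-0.3, 1.0, 5.5]
grip_width: 34.4
grip_force: 81.7
clock: 5.52
tcp_pos: [540.2, -67.8, 166.8]
ee_rot: [0.006, 0.67, 0.742, 0.003]
force: [0.5, -0.4, -2.1]
grip_width: 34.6
grip_force: 82.1
[-325.5 -111.8   11.9]
[[-0.1  1.   0. ]
 [ 1.   0.1 -0. ]
 [-0.   0.  -1. ]]
```

```bash
python3 -m pendant '[-0.18,-0.06,0,0,0,0,0.8, -0.18,-0.06,0,0,0,0,0.8, -0.18,-0.06,0,0,0,0,0.8, -0.18,-0.06,0,0,0,0,0.8, -0.18,-0.06,0,0,0,0,0.8]'
python3 -m pendant '[-0.145,-0.044,0,0,0,0,0.8, -0.145,-0.044,0,0,0,0,0.8, -0.145,-0.044,0,0,0,0,0.8, -0.145,-0.044,0,0,0,0,0.8, -0.145,-0.044,0,0,0,0,0.8]'
python3 -m pendant '[0,0,0.1,0,0,0,0.8, 0,0,0.1,0,0,0,0.8, 0,0,0.1,0,0,0,0.8, 0,0,0.14,0,0,0,0.8, 0,0,0.14,0,0,0,0.8]'
python3 -m pendant '[0,0,0,0,0,0,0.8, 0,0,0,0,0,0,0.8, 0,0,0,0,0,0,0.4, 0,0,0,0,0,0,0.4, 0,0,0,0,0,0,0.4]'
python3 -m pendant '[0,0,0,0,0,0,0.4, 0,0,-0.17,0,0,0,0.4, 0,0,-0.17,0,0,0,0.4, 0,0,-0.17,0,0,0,0.4, 0,0,-0.17,0,0,0,0.4]'
python3 - <<'E'
from h import *
d,R=delta([493,-210.7,150]);print(d*1000);print(R)
E
```

```text
clock: 5.93
tcp_pos: [492.2, -254.8, 156.4]
ee_rot: [-0.001, 0.671, 0.741, -0.001]
force: [0.9, 0.4, -3.7]
grip_width: 34.6
grip_force: 81.8
clock: 6.35
tcp_pos: [462.8, -404.9, 156.3]
ee_rot: [-0.001, 0.672, 0.74, -0.001]
force: [-0.7, 0.2, -3.5]
grip_width: 34.5
grip_force: 81.9
clock: 6.77
tcp_pos: [464.3, -398.8, 13.3]
ee_rot: [-0.002, 0.671, 0.742, 0.001]
force: [-0.7, 0.1, -3.6]
grip_width: 35.1
grip_force: 92.9
clock: 7.18
tcp_pos: [465.9, -401.2, 19.8]
ee_rot: [0.001, 0.67, 0.742, -0.0]
force: [-0.3, 0.3, 0.7]
grip_width: 50.9
grip_force: 0.0
clock: 7.6
tcp_pos: [465.1, -400.4, 187.4]
ee_rot: [0.0, 0.671, 0.742, -0.0]
force: [0.6, -0.6, -0.2]
grip_width: 50.8
grip_force: 0.0
[185.9  46.9  37.3]
[[-0.1  1.   0. ]
 [ 1.   0.1 -0. ]
 [-0.   0.  -1. ]]
```

```bash
python3 -m pendant '[0.186,0.047,0.037,0,0,0.227,0.4, 0.186,0.047,0.037,0,0,0.227,0.4, 0.186,0.047,0.037,0,0,0.227,0.4, 0.186,0.047,0.037,0,0,0.227,0.4, 0.186,0.047,0.037,0,0,0.227,0.4]' | head -2
python3 -m pendant '[0,0,0,0,0,0,0.4, 0,0,0.12,0,0,0,0.4, 0,0,0.12,0,0,0,0.4, 0,0,0.12,0,0,0,0.4, 0,0,0.12,0,0,0,0.4]'
python3 -m pendant '[0,0,0.026,0,0,0,0.4, 0,0,0.026,0,0,0,0.4, 0,0,0.026,0,0,0,0.8, 0,0,0.026,0,0,0,0.8, 0,0,0.026,0,0,0,0.8]'
python3 -m pendant '[0,0,0,0,0,0,0.8, 0,0,0,0,0,0,0.8, 0,0,-0.15,0,0,0,0.8, 0,0,-0.15,0,0,0,0.8, 0,0,-0.15,0,0,0,0.8]'
python3 - <<'E'
from h import *
d,R=delta([592,-405,160]);print(d*1000);print(R)
E
```

```text
clock: 8.02
tcp_pos: [493.1, -207.8, 147.9]
clock: 8.43
tcp_pos: [487.7, -208.1, 20.5]
ee_rot: [-0.007, 0.75, 0.661, -0.002]
force: [-1.1, 0.4, -1.0]
grip_width: 51.3
grip_force: 0.0
clock: 8.85
tcp_pos: [494.7, -212.0, 4.9]
ee_rot: [0.002, 0.75, 0.661, 0.0]
force: [-1.6, 0.5, 3.0]
grip_width: 26.6
grip_force: 82.2
clock: 9.27
tcp_pos: [491.6, -209.7, 126.6]
ee_rot: [-0.002, 0.75, 0.661, -0.0]
force: [0.8, -1.1, -5.7]
grip_width: 26.4
grip_force: 82.0
[-181.1  124.1  -34.1]
[[ 0.1  1.  -0. ]
 [ 1.  -0.1  0. ]
 [ 0.  -0.  -1. ]]
```

```bash
python3 -m pendant '[-0.181,0.124,0,0,0,0,0.8, -0.181,0.124,0,0,0,0,0.8, -0.181,0.124,0,0,0,0,0.8, -0.181,0.124,0,0,0,0,0.8, -0.181,0.124,0,0,0,0,0.8]' |head -2
python3 -m pendant '[0,0,0,0,0,0,0.8, 0,0,0,0,0,0,0.8, 0,0,0.1,0,0,0,0.8, 0,0,0.1,0,0,0,0.8, 0,0,0.1,0,0,0,0.8]'
python3 - <<'E'
from h import *
d,R=delta([592,-405,14]);print(d*1000)
E
```

```text
clock: 9.68
tcp_pos: [588.3, -397.0, 125.9]
clock: 10.1
tcp_pos: [584.3, -391.8, 20.0]
ee_rot: [-0.006, 0.75, 0.661, -0.001]
force: [-2.5, 2.1, -9.4]
grip_width: 26.9
grip_force: 82.0
[-12.2   9.3   5.9]
```

```bash
python3 -m pendant '[-0.005,0.004,0.005,0,0,0,0.8, -0.005,0.004,0.005,0,0,0,0.8, -0.005,0.004,0.01,0,0,0,0.8, -0.005,0.004,0.01,0,0,0,0.8, -0.005,0.004,0.01,0,0,0,0.8]'
python3 -m pendant '[0,0,0,0,0,0,0.5, 0,0,0,0,0,0,0.5, 0,0,0,0,0,0,0.5, 0,0,0,0,0,0,0.5, 0,0,-0.04,0,0,0,0.5]'
python3 -m pendant '[0,0,-0.12,0,0,0,0.4, 0,0,-0.12,0,0,0,0.4, 0,0,-0.12,0,0,0,0.4, 0,0,-0.12,0,0,0,0.4, 0,0,-0.12,0,0,0,0.4]'
python3 - <<'E'
from h import *
d,R=delta([574.6,-210.7,150]);print(d*1000);print(R)
E
```

```text
clock: 10.52
tcp_pos: [593.2, -402.6, 19.9]
ee_rot: [0.002, 0.75, 0.661, 0.0]
force: [0.5, 0.4, -6.0]
grip_width: 26.5
grip_force: 82.3
clock: 10.93
tcp_pos: [587.1, -397.7, 48.3]
ee_rot: [-0.008, 0.75, 0.661, -0.001]
force: [-0.3, 0.6, -2.2]
grip_width: 42.8
grip_force: 0.0
clock: 11.35
tcp_pos: [593.8, -403.2, 182.9]
ee_rot: [0.005, 0.75, 0.661, 0.001]
force: [-0.1, 1.0, -0.8]
grip_width: 51.3
grip_force: 0.0
[188.7 -43.5  31.6]
[[ 0.1  1.   0. ]
 [ 1.  -0.1 -0. ]
 [-0.   0.  -1. ]]
```

```bash
python3 -m pendant '[0.19,-0.042,0.03,0,0,-0.285,0.25, 0.19,-0.042,0.03,0,0,-0.285,0.25, 0.19,-0.042,0.03,0,0,-0.285,0.25, 0.19,-0.042,0.03,0,0,-0.285,0.25, 0.19,-0.042,0.03,0,0,-0.285,0.25]' | head -2
python3 -m pendant '[0,0,0,0,0,0,0.25, 0,0,0.11,0,0,0,0.25, 0,0,0.11,0,0,0,0.25, 0,0,0.11,0,0,0,0.25, 0,0,0.11,0,0,0,0.25]'
python3 -m pendant '[0,0,0.03,0,0,0,0.25, 0,0,0.03,0,0,0,0.25, 0,0,0.03,0,0,0,0.8, 0,0,0.03,0,0,0,0.8, 0,0,0.03,0,0,0,0.8]'
python3 -m pendant '[0,0,0,0,0,0,0.8, 0,0,0,0,0,0,0.8, 0,0,-0.15,0,0,0,0.8, 0,0,-0.15,0,0,0,0.8, 0,0,-0.15,0,0,0,0.8]'
python3 -m pendant '[0,0,-0.02,0,0,0,0.8, 0,0,-0.02,0,0,0,0.8, 0,0,-0.02,0,0,0,0.8]'
python3 - <<'E'
from h import *
d,R=delta([527,-405,150]);print(d*1000);print(R)
E
```

```text
clock: 11.77
tcp_pos: [572.1, -204.2, 144.1]
clock: 12.18
tcp_pos: [567.9, -205.1, 28.0]
ee_rot: [-0.008, 0.649, 0.761, -0.002]
force: [-1.1, 0.4, -1.2]
grip_width: 64.1
grip_force: 0.0
clock: 12.6
tcp_pos: [575.6, -208.8, 9.6]
ee_rot: [0.002, 0.649, 0.761, 0.0]
force: [1.3, -0.3, -0.9]
grip_width: 38.7
grip_force: 80.4
clock: 13.02
tcp_pos: [572.9, -207.2, 132.4]
ee_rot: [-0.001, 0.649, 0.761, -0.0]
force: [0.4, -1.2, -1.5]
grip_width: 38.9
grip_force: 81.2
clock: 13.27
tcp_pos: [574.9, -208.1, 154.1]
ee_rot: [0.002, 0.649, 0.761, 0.0]
force: [0.3, 0.4, -3.3]
grip_width: 39.0
grip_force: 81.4
[-186.8  -78.5    4.3]
[[-0.2  1.   0. ]
 [ 1.   0.2 -0. ]
 [-0.   0.  -1. ]]
```

```bash
python3 -m pendant '[-0.187,-0.078,0,0,0,0,0.8, -0.187,-0.078,0,0,0,0,0.8, -0.187,-0.078,0,0,0,0,0.8, -0.187,-0.078,0,0,0,0,0.8, -0.187,-0.078,0,0,0,0,0.8]' |head -2
python3 -m pendant '[0,0,0,0,0,0,0.8, 0,0,0,0,0,0,0.8, 0,0,0.1,0,0,0,0.8, 0,0,0.1,0,0,0,0.8, 0,0,0.1,0,0,0,0.8]'
python3 -m pendant '[0,0,0.032,0,0,0,0.8, 0,0,0.032,0,0,0,0.8, 0,0,0.032,0,0,0,0.8, 0,0,0.032,0,0,0,0.8, 0,0,0.032,0,0,0,0.4]'
python3 -m pendant '[0,0,0,0,0,0,0.4, 0,0,0,0,0,0,0.4, 0,0,-0.17,0,0,0,0.4, 0,0,-0.17,0,0,0,0.4, 0,0,-0.17,0,0,0,0.4]'
python3 -m pendant '[0,0,-0.06,0,0,0,0.4, 0,0,-0.06,0,0,0,0.4, 0,0,-0.06,0,0,0,0.4]'
python3 - <<'E'
from fit import *
F=frames();save(F["top"],"t1.png")
fit("tube",F,[462,-403,1.6]);fit("bar",F,[592,-405,1.44]);fit("block",F,[527,-405,1.6])
state()
fit("turntable",{"top":F["top"]},[520,151,-.74])
E
```

```text
clock: 13.68
tcp_pos: [524.3, -405.7, 148.4]
clock: 14.1
tcp_pos: [523.3, -399.6, 43.8]
ee_rot: [-0.006, 0.648, 0.761, 0.001]
force: [-1.5, 1.7, -3.3]
grip_width: 38.8
grip_force: 81.3
clock: 14.52
tcp_pos: [527.0, -404.2, 20.7]
ee_rot: [0.0, 0.648, 0.761, 0.0]
force: [-0.4, -0.2, 0.0]
grip_width: 50.2
grip_force: 0.0
clock: 14.93
tcp_pos: [526.1, -404.3, 146.2]
ee_rot: [-0.001, 0.649, 0.761, 0.0]
force: [0.2, -0.1, 0.7]
grip_width: 51.3
grip_force: 0.0
clock: 15.18
tcp_pos: [529.3, -407.4, 214.6]
ee_rot: [0.007, 0.649, 0.761, -0.0]
force: [-0.7, -0.6, 0.5]
grip_width: 51.2
grip_force: 0.0
   tube top 0.88 [ 465.3 -407.2] yaw 1.684 cost 0.059
   tube side 0.76 [ 467.7 -398.4] yaw 1.664 cost 0.044
tube [ 466.  -403.5] yaw 1.669 cost 0.126 2
   bar top 0.68 [ 594.3 -406. ] yaw 1.455 cost 0.065
   bar side 0.78 [ 597.9 -398.4] yaw 1.441 cost 0.073
bar [ 594.9 -404.9] yaw 1.441 cost 0.123 2
   block top 0.6 [ 527.  -408.2] yaw 1.745 cost 0.157
   block side 0.64 [ 530.3 -401.8] yaw 1.743 cost 0.063
block [ 528.3 -403.5] yaw 1.765 cost 0.145 2
t 15.5833 tcp [ 525.9 -404.1  202.8] w 51.38633955187778 gf 0.0 F [-0.1  1.   1. ]
turntable [519.9 152. ] yaw -0.750 cost 0.112 1
```

View pics/t1.png

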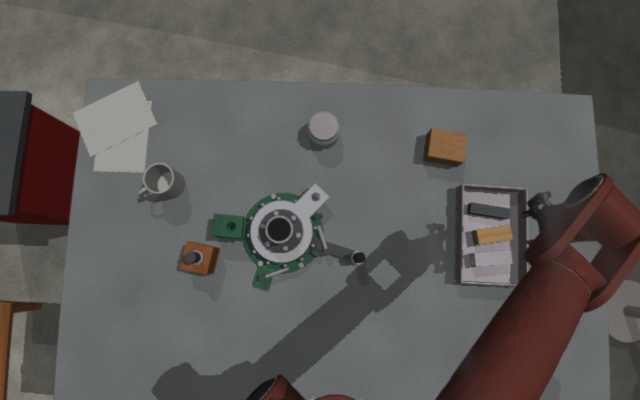

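The tray holds all three: bar (489,210), block (492,236) and tube (488,260). Nothing else lies near the lever post (359,256). Next I'll put the fingers loosely around the post.

```bash
python3 -m pendant '[0.19,-0.006,0,0,0,0,0.4, 0.19,-0.006,0,0,0,0,0.4, 0.19,-0.006,0,0,0,0,0.4, 0.19,-0.006,0,0,0,0,0.4, 0.19,-0.006,0,0,0,0,0.4]' |head -2
python3 -m pendant '[0.174,-0.006,0.07,0,0,0.18,0.4, 0.174,-0.006,0.07,0,0,0.18,0.4, 0.174,-0.006,0.07,0,0,0.18,0.4, 0.174,-0.006,0.07,0,0,0.18,0.4, 0.174,-0.006,0.07,0,0,0.18,0.4]' |head -2
python3 -m pendant '[0,0,0,0,0,0,0.4, 0,0,0,0,0,0,0.4]'
python3 - <<'E'
from h import *
d,R=delta([460,-47,41]);print(d*1000);print(R)
E
```

```text
clock: 16.05
tcp_pos: [489.4, -214.6, 204.0]
clock: 16.47
tcp_pos: [454.5, -43.7, 132.1]
clock: 16.63
tcp_pos: [456.4, -46.4, 134.1]
ee_rot: [-0.001, 0.714, 0.7, -0.001]
force: [0.3, -0.5, 0.6]
grip_width: 51.3
grip_force: 0.0
[-0.6  3.7 93.1]
[[ 0.  1. -0.]
 [ 1. -0. -0.]
 [-0. -0. -1.]]
```

```bash
python3 -m pendant '[0,0.004,0.093,0,0,0,0.4, 0,0.004,0.093,0,0,0,0.4, 0,0.004,0.093,0,0,0,0.4, 0,0.004,0.093,0,0,0,0.58, 0,0.004,0.093,0,0,0,0.58]' 30
python3 -m pendant '[0,0,0,0,0,0,0.58, 0,-0.008,0,0,0,0,0.58, 0.003,-0.016,0,0,0,0,0.58, 0.003,-0.02,0,0,0,0,0.58, 0.003,-0.02,0,0,0,0,0.58]'
python3 -m pendant '[0,-0.005,0,0,0,0,0.58, 0,-0.005,0,0,0,0,0.58, 0,-0.005,0,0,0,0,0.58]'
python3 - <<'E'
from fit import *
F=frames()
fit("lever_grip",F,[445,-45,0],rot=False)
for n in F:
    l=ctrl.spot_point("lever_grip",n); print(n,toz(F[n],l[0]["point"],60) if l else None)
E
```

```text
clock: 17.05
tcp_pos: [461.7, -48.2, 42.8]
ee_rot: [0.0, 0.715, 0.699, -0.0]
force: [0.5, -0.7, 1.5]
grip_width: 36.0
grip_force: 0.0
clock: 17.47
tcp_pos: [441.0, -43.9, 43.0]
ee_rot: [0.001, 0.714, 0.7, 0.001]
force: [-0.3, 0.9, -0.4]
grip_width: 35.8
grip_force: 0.0
clock: 17.72
tcp_pos: [440.8, -43.8, 43.0]
ee_rot: [0.005, 0.715, 0.699, 0.005]
force: [21.3, 1.3, -15.1]
grip_width: 36.0
grip_force: 10.6
   lever_grip top 0.58 [445. -45.] yaw 0.000 cost 1.000
   lever_grip side 0.79 [444.1 -43.9] yaw 0.100 cost 0.186
lever_grip [444.1 -43.9] yaw 0.100 cost 0.593 2
top None
side [454.5 -35.3  60. ]
```

```bash
python3 -m pendant '[-0.004,0.024,0,0,0,0,0.58, -0.01,0.044,0,0,0,0,0.58, -0.012,0.064,0,0,0,0,0.58, -0.013,0.084,0,0,0,0,0.58, -0.013,0.084,0,0,0,0,0.58]'
python3 -m pendant '[0,0.02,0,0,0,0,0.58, 0.003,0.04,0,0,0,0,0.58, 0.007,0.055,0,0,0,0,0.58, 0.011,0.065,0,0,0,0,0.58, 0.012,0.069,0,0,0,0,0.58]'
python3 -m pendant '[0,0,0,0,0,0,0.58, 0,0,0,0,0,0,0.58]'
python3 - <<'E'
from fit import *
F=frames()
fit("turntable",{"top":F["top"]},[520,152,-.52])
fit("lever_grip",{"side":F["side"]},[582,-48,0],rot=False)
E
```

```text
clock: 18.43
tcp_pos: [522.7, -59.2, 42.7]
ee_rot: [0.001, 0.714, 0.7, 0.001]
force: [1.6, -1.1, 1.1]
grip_width: 35.7
grip_force: 0.0
clock: 18.85
tcp_pos: [585.4, -48.3, 40.6]
ee_rot: [-0.003, 0.714, 0.7, -0.004]
force: [-18.4, -6.5, 10.9]
grip_width: 35.9
grip_force: 9.2
clock: 19.02
tcp_pos: [585.3, -48.4, 40.8]
ee_rot: [-0.003, 0.714, 0.7, -0.003]
force: [-7.5, -2.6, 2.3]
grip_width: 36.2
grip_force: 3.8
turntable [520.4 152.6] yaw -0.598 cost 0.088 1
lever_grip [580.9 -53.5] yaw 0.037 cost 0.633 1
```

```bash
python3 -m pendant '[0.001,0.004,0,0,0,0,0.58, 0.001,0.004,0,0,0,0,0.58]'
python3 -m pendant '[-0.003,-0.03,0,0,0,0,0.58, -0.007,-0.05,0,0,0,0,0.58, -0.008,-0.07,0,0,0,0,0.58, -0.008,-0.09,0,0,0,0,0.58, -0.004,-0.11,0,0,0,0,0.58]'|head -2
python3 -m pendant '[0.003,-0.02,0,0,0,0,0.58, 0.007,-0.034,0,0,0,0,0.58, 0.009,-0.044,0,0,0,0,0.58, 0.009,-0.044,0,0,0,0,0.58, 0.009,-0.044,0,0,0,0,0.58]'
python3 - <<'E'
from fit import *
F=frames()
fit("turntable",{"top":F["top"]},[520,152,-.58])
E
```

```text
clock: 19.38
tcp_pos: [585.3, -48.4, 40.4]
ee_rot: [-0.006, 0.714, 0.7, -0.008]
force: [-22.8, -6.3, 12.4]
grip_width: 35.9
grip_force: 11.3
clock: 19.8
tcp_pos: [481.9, -49.2, 42.3]
clock: 20.22
tcp_pos: [441.0, -38.7, 42.9]
ee_rot: [0.003, 0.715, 0.7, 0.003]
force: [10.3, 1.0, -5.7]
grip_width: 36.0
grip_force: 4.8
turntable [520.6 152.5] yaw -0.579 cost 0.102 1
```

```bash
python3 -m pendant '[-0.009,0.024,0,0,0,0,0.58, -0.015,0.044,0,0,0,0,0.58, -0.018,0.064,0,0,0,0,0.58, -0.018,0.084,0,0,0,0,0.58, -0.018,0.084,0,0,0,0,0.58]' | head -2
python3 -m pendant '[0,0.02,0,0,0,0,0.58, 0.003,0.04,0,0,0,0,0.58, 0.007,0.055,0,0,0,0,0.58, 0.011,0.068,0,0,0,0,0.58, 0.012,0.071,0,0,0,0,0.58]'| head -2
python3 -m pendant '[0,0,0,0,0,0,0.58, 0,0,0,0,0,0,0.58]'
python3 -m pendant '[-0.003,-0.03,0,0,0,0,0.58, -0.007,-0.05,0,0,0,0,0.58, -0.008,-0.07,0,0,0,0,0.58, -0.008,-0.09,0,0,0,0,0.58, -0.004,-0.11,0,0,0,0,0.58]'|head -2
python3 -m pendant '[0.003,-0.02,0,0,0,0,0.58, 0.007,-0.034,0,0,0,0,0.58, 0.009,-0.044,0,0,0,0,0.58, 0.009,-0.044,0,0,0,0,0.58, 0.009,-0.044,0,0,0,0,0.58]'
python3 - <<'E'
from fit import *
F=frames()
fit("turntable",{"top":F["top"]},[520,152,-.05])
E
```

```text
clock: 20.78
tcp_pos: [523.7, -59.1, 42.0]
clock: 21.2
tcp_pos: [585.3, -49.6, 39.8]
clock: 21.37
tcp_pos: [585.2, -49.7, 40.0]
ee_rot: [-0.006, 0.714, 0.7, -0.009]
force: [-23.7, -8.7, 12.3]
grip_width: 35.8
grip_force: 11.7
clock: 21.78
tcp_pos: [482.6, -50.0, 42.3]
clock: 22.2
tcp_pos: [441.0, -39.4, 42.6]
ee_rot: [0.002, 0.715, 0.7, 0.003]
force: [7.3, 0.5, -4.2]
grip_width: 36.2
grip_force: 3.6
turntable [519.9 151.2] yaw -0.065 cost 0.122 1
```

```bash
python3 -m pendant '[-0.009,0.024,0,0,0,0,0.58, -0.015,0.044,0,0,0,0,0.58, -0.018,0.064,0,0,0,0,0.58, -0.018,0.084,0,0,0,0,0.58, -0.018,0.084,0,0,0,0,0.58]' | head -2
python3 -m pendant '[0,0.02,0,0,0,0,0.58, 0.003,0.04,0,0,0,0,0.58, 0.007,0.055,0,0,0,0,0.58, 0.011,0.068,0,0,0,0,0.58, 0.012,0.071,0,0,0,0,0.58]'| head -2
python3 -m pendant '[0,0,0,0,0,0,0.58, 0,0,0,0,0,0,0.58]'
python3 -m pendant '[-0.003,-0.03,0,0,0,0,0.58, -0.007,-0.05,0,0,0,0,0.58, -0.008,-0.07,0,0,0,0,0.58, -0.008,-0.09,0,0,0,0,0.58, -0.004,-0.11,0,0,0,0,0.58]'|head -2
python3 -m pendant '[0.003,-0.02,0,0,0,0,0.58, 0.007,-0.034,0,0,0,0,0.58, 0.009,-0.044,0,0,0,0,0.58, 0.009,-0.044,0,0,0,0,0.58, 0.009,-0.044,0,0,0,0,0.58]'
python3 - <<'E'
from fit import *
F=frames()
fit("turntable",{"top":F["top"]},[520,152,.45])
E
```

```text
clock: 22.77
tcp_pos: [524.4, -59.9, 42.0]
clock: 23.18
tcp_pos: [585.2, -49.8, 39.2]
clock: 23.35
tcp_pos: [585.2, -49.4, 39.0]
ee_rot: [-0.008, 0.714, 0.7, -0.008]
force: [-23.2, -5.7, 8.9]
grip_width: 35.9
grip_force: 11.6
clock: 23.77
tcp_pos: [483.3, -50.9, 42.3]
clock: 24.18
tcp_pos: [441.0, -40.2, 42.4]
ee_rot: [0.002, 0.715, 0.7, 0.002]
force: [3.3, 0.1, -1.8]
grip_width: 35.9
grip_force: 2.2
turntable [520.4 151. ] yaw 0.452 cost 0.091 1
```

```bash
python3 -m pendant '[-0.009,0.024,0,0,0,0,0.58, -0.015,0.044,0,0,0,0,0.58, -0.018,0.064,0,0,0,0,0.58, -0.018,0.084,0,0,0,0,0.58, -0.018,0.084,0,0,0,0,0.58]' | head -2
python3 -m pendant '[0,0.02,0,0,0,0,0.58, 0.003,0.04,0,0,0,0,0.58, 0.007,0.055,0,0,0,0,0.58, 0.011,0.068,0,0,0,0,0.58, 0.012,0.07,0,0,0,0,0.58]'| head -2
python3 -m pendant '[0,0,0,0,0,0,0.58, 0,0,0,0,0,0,0.58]'
python3 -m pendant '[-0.003,-0.03,0,0,0,0,0.58, -0.007,-0.05,0,0,0,0,0.58, -0.008,-0.07,0,0,0,0,0.58, -0.008,-0.09,0,0,0,0,0.58, -0.004,-0.11,0,0,0,0,0.58]'|head -2
python3 -m pendant '[0.003,-0.02,0,0,0,0,0.58, 0.007,-0.034,0,0,0,0,0.58, 0.009,-0.048,0,0,0,0,0.58, 0.009,-0.048,0,0,0,0,0.58, 0.009,-0.048,0,0,0,0,0.58]'
python3 - <<'E'
from fit import *
F=frames();save(F["top"],"t2.png")
fit("turntable",{"top":F["top"]},[520,152,.98])
f=F["top"];cv2.imwrite("pics/t2c.png",cv2.resize(f["img"][180:290,170:380,::-1],None,fx=3.8,fy=3.8,interpolation=cv2.INTER_CUBIC))
E
```

```text
clock: 24.75
tcp_pos: [525.4, -61.1, 41.7]
clock: 25.17
tcp_pos: [585.1, -50.7, 38.5]
clock: 25.33
tcp_pos: [585.1, -50.5, 38.4]
ee_rot: [-0.008, 0.714, 0.7, -0.009]
force: [-22.9, -5.8, 6.9]
grip_width: 36.0
grip_force: 11.2
clock: 25.75
tcp_pos: [483.3, -52.0, 42.0]
clock: 26.17
tcp_pos: [441.0, -41.6, 43.5]
ee_rot: [0.006, 0.715, 0.699, 0.005]
force: [18.7, 0.6, -8.8]
grip_width: 36.6
grip_force: 9.2
turntable [521.6 152.1] yaw 0.998 cost 0.123 1
```

View pics/t2c.png

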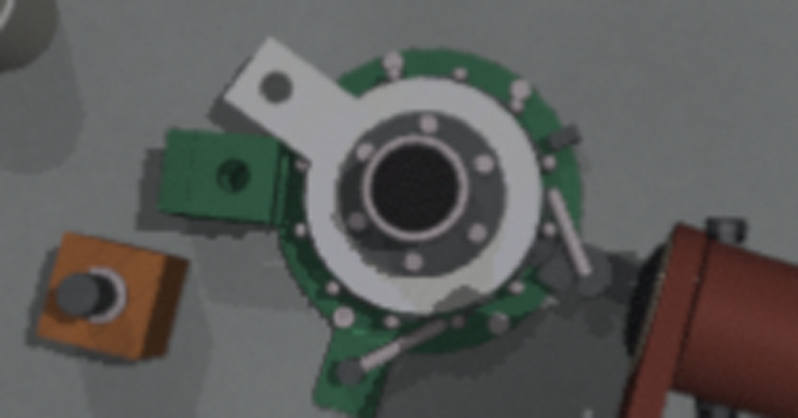

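The lug hole (crop 276,87) is now one tooth short of the clevis hole (crop 233,176), which leaves one last stroke.

```bash
python3 -m pendant '[-0.009,0.024,0,0,0,0,0.58, -0.015,0.044,0,0,0,0,0.58, -0.018,0.064,0,0,0,0,0.58, -0.018,0.086,0,0,0,0,0.58, -0.018,0.086,0,0,0,0,0.58]' | head -2
python3 -m pendant '[0,0.02,0,0,0,0,0.58, 0.003,0.04,0,0,0,0,0.58, 0.007,0.055,0,0,0,0,0.58, 0.011,0.068,0,0,0,0,0.58, 0.012,0.071,0,0,0,0,0.58]'| head -2
python3 -m pendant '[0,0,0,0,0,0,0.58, 0,0.001,0,0,0,0,0.58, 0,0.001,0,0,0,0,0.58]'
python3 -m pendant '[0,-0.006,0,0,0,0,0.58, 0,-0.006,0,0,0,0,0.4, 0,-0.006,0,0,0,0,0.4, 0,-0.006,-0.02,0,0,0,0.4, 0,-0.006,-0.06,0,0,0,0.4]'
python3 -m pendant '[0,0,-0.12,0,0,0,0.4, 0,0,-0.12,0,0,0,0.4, 0,0,-0.12,0,0,0,0.4, 0,0,-0.12,0,0,0,0.4, 0,0,-0.12,0,0,0,0.4]'
python3 - <<'E'
from fit import *
F=frames();save(F["top"],"t3.png");save(F["side"],"s3.png")
fit("turntable",{"top":F["top"]},[520,152,1.52])
c=[cv2.resize(F[n]["img"][y:y+90,x:x+115,::-1],None,fx=3.4,fy=3.4,interpolation=cv2.INTER_CUBIC) for n,x,y in(("top",175,195),("side",215,135))]
cv2.imwrite("pics/c3.png",np.hstack(c))
fit("lock_pin",F,[446,360,0],rot=False)
for k,z in(("clevis_hole",76),("lug_hole",54)):
  for n in F:
    l=ctrl.spot_point(k,n); print(k,n,[(round(a["score"],2),np.array(a["point"]),toz(F[n],a["point"],z)) for a in l[:1]])
E
```

```text
clock: 26.73
tcp_pos: [523.4, -61.9, 41.9]
clock: 27.15
tcp_pos: [585.2, -51.6, 39.3]
clock: 27.4
tcp_pos: [585.2, -51.3, 39.1]
ee_rot: [-0.008, 0.714, 0.7, -0.008]
force: [-21.7, -4.5, 9.4]
grip_width: 35.9
grip_force: 11.3
clock: 27.82
tcp_pos: [584.7, -49.8, 97.1]
ee_rot: [-0.005, 0.714, 0.7, -0.003]
force: [0.5, -0.2, -0.3]
grip_width: 51.3
grip_force: 0.0
clock: 28.23
tcp_pos: [591.1, -51.1, 226.9]
ee_rot: [0.004, 0.714, 0.7, 0.003]
force: [0.5, -0.7, -0.7]
grip_width: 51.0
grip_force: 0.0
turntable [520.5 149.6] yaw 1.481 cost 0.144 1
lock_pin [446. 360.] yaw 0.000 cost 1.000 1
clevis_hole top [(0.82, array([231.2, 226.3]), array([526.1, 276. ,  76. ]))]
clevis_hole side [(0.82, array([264.7, 167. ]), array([534.5, 283.7,  76. ]))]
lug_hole top [(0.91, array([231.8, 225.4]), array([530.2, 279.2,  54. ]))]
lug_hole side []
```

View pics/c3.png

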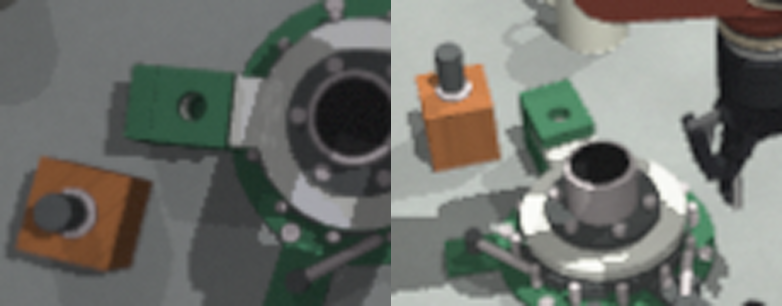

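```bash
python3 -m pendant '[0.145,-0.054,0,0,0,0,0.3, 0.145,-0.054,0,0,0,0,0.3, 0.145,-0.054,0,0,0,0,0.3, 0.145,-0.054,0,0,0,0,0.3, 0.145,-0.054,0,0,0,0,0.3]'|head -2
python3 -m pendant '[0.145,-0.054,0,0,0,0,0.3, 0.145,-0.054,0,0,0,0,0.3, 0.145,-0.054,0,0,0,0,0.3, 0.145,-0.054,0,0,0,0,0.3, 0.145,-0.054,0,0,0,0,0.3]'|head -2
python3 -m pendant '[0.118,-0.045,0.03,0,0,0,0.3, 0.118,-0.045,0.03,0,0,0,0.3, 0.118,-0.045,0.03,0,0,0,0.3, 0.118,-0.045,0.03,0,0,0,0.3, 0.118,-0.045,0.03,0,0,0,0.3]'|head -2
python3 -m pendant '[0,0,0,0,0,0,0.3, 0,0,0,0,0,0,0.3, 0,0,0,0,0,0,0.3]'
python3 - <<'E'
from h import *
d,R=delta([446,360,150]);print(d*1000);print(R)
E
```

```text
clock: 29.1
tcp_pos: [536.3, 99.4, 221.6]
clock: 29.52
tcp_pos: [485.5, 245.0, 221.7]
clock: 29.93
tcp_pos: [443.7, 361.0, 190.5]
clock: 30.18
tcp_pos: [445.8, 358.9, 192.6]
ee_rot: [0.0, 0.715, 0.699, 0.0]
force: [0.1, 0.7, -0.2]
grip_width: 59.6
grip_force: 0.0
[ 1.1  0.1 42.6]
[[ 0.  1.  0.]
 [ 1. -0.  0.]
 [ 0.  0. -1.]]
```

```bash
python3 -m pendant '[0.001,0,0.04,0,0,0,0.3, 0.001,0,0.08,0,0,0,0.3, 0.001,0,0.104,0,0,0,0.3, 0.001,0,0.104,0,0,0,0.3, 0.001,0,0.104,0,0,0,0.3]'
python3 -m pendant '[0,0,0,0,0,0,0.3, 0,0,0,0,0,0,0.9, 0,0,0,0,0,0,0.9, 0,0,0,0,0,0,0.9, 0,0,0,0,0,0,0.9]' 70
python3 -m pendant '[0,0,0,0,0,0,0.9]'
python3 -m pendant '[0,0,-0.03,0,0,0,0.9, 0,0,-0.06,0,0,0,0.9, 0,0,-0.095,0,0,0,0.9, 0,0,-0.095,0,0,0,0.9, 0,0,-0.095,0,0,0,0.9]'
```

```text
clock: 30.6
tcp_pos: [444.5, 359.7, 87.1]
ee_rot: [-0.0, 0.715, 0.699, -0.001]
force: [-0.1, 0.3, 0.2]
grip_width: 59.4
grip_force: 0.0
clock: 31.02
tcp_pos: [446.2, 361.9, 90.6]
ee_rot: [0.001, 0.714, 0.7, 0.002]
force: [1.2, 0.3, 6.7]
grip_width: 27.0
grip_force: 68.5
clock: 31.1
tcp_pos: [446.3, 361.9, 90.6]
ee_rot: [0.001, 0.714, 0.7, 0.002]
force: [0.5, -0.9, 6.9]
grip_width: 26.8
grip_force: 68.5
clock: 31.52
tcp_pos: [445.8, 361.9, 185.6]
ee_rot: [0.001, 0.714, 0.7, 0.002]
force: [0.2, -0.3, -2.8]
grip_width: 26.5
grip_force: 72.5
```

```bash
python3 -m pendant '[-0.03,0.03,0,0,0,0,0.9, -0.056,0.055,0,0,0,0,0.9, -0.084,0.0825,0,0,0,0,0.9, -0.084,0.0825,0,0,0,0,0.9, -0.084,0.0825,0,0,0,0,0.9]' | head -2
python3 -m pendant '[0,0,0,0,0,0,0.9, 0,0,0,0,0,0,0.9, 0,0,0,0,0,0,0.9]'
python3 - <<'E'
from fit import *
F=frames();o=state()
c=[cv2.resize(F[n]["img"][y:y+100,x:x+115,::-1],None,fx=3.4,fy=3.4,interpolation=cv2.INTER_CUBIC) for n,x,y in(("top",175,185),("side",215,105))]
cv2.imwrite("pics/c4.png",np.hstack(c))
for n in F:
    l=ctrl.spot_point("pin_tip",n); print(n,[(a["score"],np.array(a["point"]),toz(F[n],a["point"],o["tcp_pos"][2]-82.6)) for a in l[:1]])
    print(proj(F[n],[*o["tcp_pos"][:2],o["tcp_pos"][2]-82.6]),proj(F[n],[526.5,276.5,76]))
E
```

```text
clock: 31.93
tcp_pos: [524.9, 273.4, 179.7]
clock: 32.18
tcp_pos: [524.2, 276.2, 182.0]
ee_rot: [-0.0, 0.714, 0.7, -0.001]
force: [0.1, -0.1, -3.2]
grip_width: 26.6
grip_force: 72.2
t 32.2833 tcp [524.6 276.2 182.7] w 26.24632746619625 gf 72.20473766326904 F [-0.6  0.3 -3.1]
top []
[229.1 226.1] [231.  226.1]
side [(0.73, array([259.1, 162.4]), array([517.9, 288.3, 100.1]))]
[262.3 163.9] [263.4 169. ]
```

View pics/c4.png

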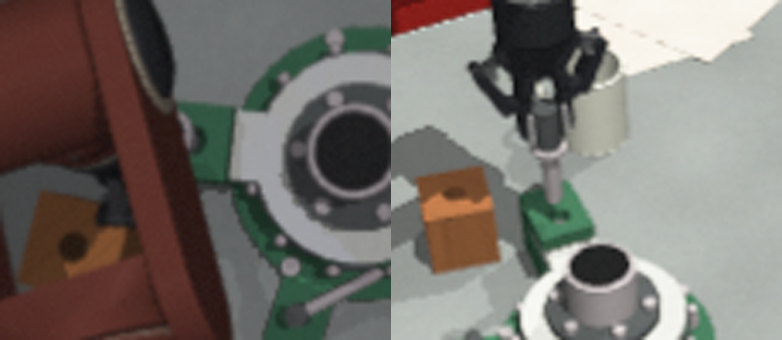

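```bash
python3 -m pendant '[0.0005,0.0035,0,0,0,0,0.9, 0.0005,0.0035,0.017,0,0,0,0.9, 0.0005,0.0035,0.017,0,0,0,0.9, 0.0005,0.0035,0.017,0,0,0,0.9]'
python3 -m pendant '[0,0,0.005,0,0,0,0.9, 0,0,0.01,0,0,0,0.9, 0,0,0.013,0,0,0,0.9, 0,0,0.013,0,0,0,0.9, 0,0,0.013,0,0,0,0.9]'
```

```text
clock: 32.72
tcp_pos: [528.1, 275.6, 164.8]
ee_rot: [-0.001, 0.714, 0.7, -0.001]
force: [0.5, 0.6, -2.8]
grip_width: 26.3
grip_force: 72.2
clock: 33.13
tcp_pos: [528.6, 276.1, 152.7]
ee_rot: [-0.0, 0.714, 0.7, -0.0]
force: [-0.8, 1.5, -3.3]
grip_width: 26.6
grip_force: 72.3
```

```bash
python3 -m pendant '[0,0,0.005,0,0,0,0.9, 0,0,0.01,0,0,0,0.9, 0,0,0.014,0,0,0,0.9, 0,0,0.014,0,0,0,0.9, 0,0,0.014,0,0,0,0.9]'
```

```text
clock: 33.55
tcp_pos: [528.4, 276.0, 138.0]
ee_rot: [-0.001, 0.714, 0.7, -0.0]
force: [-0.2, 3.0, -4.6]
grip_width: 26.6
grip_force: 72.5
```

```bash
python3 -m pendant '[0.0007,0,0.005,0,0,0,0.9, 0.0007,0,0.01,0,0,0,0.9, 0.0007,0,0.015,0,0,0,0.9, 0.0007,0,0.015,0,0,0,0.9]'
python3 -m pendant '[0,0,0.005,0,0,0,0.9, 0,0,0.01,0,0,0,0.9, 0,0,0.015,0,0,0,0.9, 0,0,0.015,0,0,0,0.9]'
```

```text
clock: 33.88
tcp_pos: [528.6, 276.3, 122.5]
ee_rot: [-0.0, 0.714, 0.7, -0.001]
force: [-0.9, 2.6, -4.7]
grip_width: 26.7
grip_force: 72.5
clock: 34.22
tcp_pos: [528.6, 276.3, 107.5]
ee_rot: [-0.0, 0.714, 0.7, -0.0]
force: [-0.2, 2.8, -4.8]
grip_width: 26.4
grip_force: 72.5
```

Free travel through the lug, with the tip now at about z = 25. I'll lower it until the collar seats.

```bash
python3 -m pendant '[0,0,0.006,0,0,0,0.9, 0,0,0.012,0,0,0,0.9, 0,0,0.015,0,0,0,0.9, 0,0,0.015,0,0,0,0.9, 0,0,0.015,0,0,0,0.9]'
python3 -m pendant '[0,0,0.002,0,0,0,0.9, 0,0,0.002,0,0,0,0.9, 0,0,0.002,0,0,0,0.9]'
```

```text
clock: 34.63
tcp_pos: [528.7, 276.4, 93.1]
ee_rot: [-0.0, 0.715, 0.7, -0.0]
force: [-0.1, 3.2, -4.9]
grip_width: 26.8
grip_force: 72.4
clock: 34.88
tcp_pos: [528.9, 276.5, 92.6]
ee_rot: [-0.0, 0.714, 0.7, -0.0]
force: [-3.0, 0.9, 2.6]
grip_width: 26.4
grip_force: 73.0
```

```bash
python3 -m pendant '[0,0,0.001,0,0,0,0.9, 0,0,0.001,0,0,0,0.9, 0,0,0,0,0,0,0.4, 0,0,0,0,0,0,0.3, 0,0,0,0,0,0,0.3]'
python3 -m pendant '[0,0,0,0,0,0,0.3, 0,0,-0.02,0,0,0,0.3, 0,0,-0.05,0,0,0,0.3, 0,0,-0.08,0,0,0,0.3, 0,0,-0.12,0,0,0,0.3]'
python3 -m pendant '[0.06,-0.15,-0.05,0,0,0,0.3, 0.06,-0.15,-0.05,0,0,0,0.3, 0.06,-0.15,-0.05,0,0,0,0.3, 0.06,-0.15,-0.05,0,0,0,0.3, 0.06,-0.15,-0.05,0,0,0,0.3]'
python3 - <<'E'
from fit import *
F=frames();o=state()
M["lock_pin"]=[cyl(18,76,82),cyl(14,82,130)]
fit("lock_pin",{"side":F["side"]},[529,277,0],rot=False)
c=[cv2.resize(F[n]["img"][y:y+h,x:x+w,::-1],(391,340),interpolation=cv2.INTER_CUBIC) for n,x,y,w,h in(("top",170,130,370,322),("side",215,105,115,100))]
cv2.imwrite("pics/c5.png",np.hstack(c))
E
```

```text
clock: 35.3
tcp_pos: [529.6, 276.2, 92.3]
ee_rot: [0.001, 0.715, 0.7, 0.0]
force: [0.1, -0.3, 1.0]
grip_width: 59.9
grip_force: 0.0
clock: 35.72
tcp_pos: [527.6, 275.7, 210.3]
ee_rot: [-0.001, 0.715, 0.7, -0.002]
force: [0.6, 0.7, -0.0]
grip_width: 59.8
grip_force: 0.0
clock: 36.13
tcp_pos: [376.9, 342.1, 265.2]
ee_rot: [-0.0, 0.713, 0.701, 0.002]
force: [1.0, 0.6, -0.4]
grip_width: 59.7
grip_force: 0.0
t 36.2333 tcp [379.7 340.3 263. ] w 59.436545034118 gf 0.0 F [-0.5 -0.3 -1.3]
lock_pin [529.9 279.9] yaw -0.025 cost 0.159 1
```

View pics/c5.png

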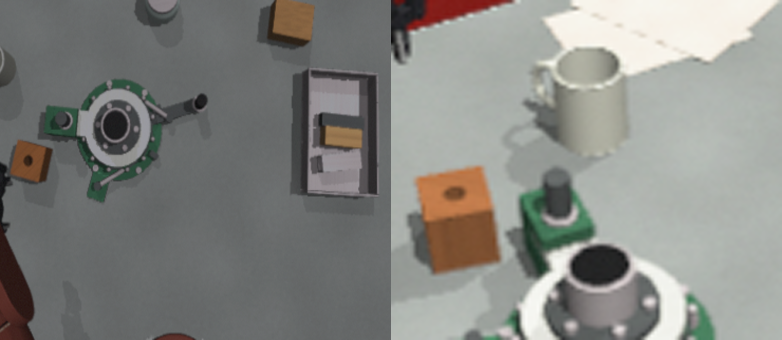

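The pin stands upright with its collar on the clevis (side crop 560,210). All three offcuts are still in the tray, although the bar was nudged against the block. Handing in.

```bash
python3 -m pendant '[0,0,0,0,0,0,0.3, 0,0,0,0,0,0,0.3, 0,0,0,0,0,0,0.3]' | head -2; python3 -c "
from workcell import ctrl
print(ctrl.sign_off())"
```

```text
clock: 36.53
tcp_pos: [381.0, 339.0, 261.0]
the job is handed in; nothing more can be done
None
```

The job is handed in, verdict not shown: tube, bar and block are in the tray (no channel was present), five full strokes lined the lug up with the clevis, and the pin is pushed home with its collar on the clevis and the gripper clear.

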